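# Roll the bearing sleeve up the loading ramp and close the keeper

## Task

Using only the outside of the fingers, push the steel bearing sleeve from the foot of the wooden ramp up the incline and over its crest, so that it drops into the seat against the stop block; stay with it all the way, so that it never rolls back or runs off on its own. Then push the steel keeper arm round until it stands fully across the ramp behind the sleeve. Do not grip or lift anything, leave the things beside the ramp where they are, and end with the hand clear.

Things in the scene. Friction and masses are not known exactly. Their poses are not given: they have to be found in the camera images.
- ramp: Fixed wooden ramp, 275 x 130 mm. Origin: underside, mid-width; x points up the ramp (level), y left, z up. In mm: level foot at z 10 from x -145 to -70 (4 high lip at its rear edge), incline up to x 50, z 30 (9.5 degrees), smooth. Side cheeks 12 thick, inner faces at y -53 and 53, tops 16 above foot and incline, level at z 46 from x 45 on. Left alone on the incline, the sleeve rolls back.
- ramp_crest (a point): Middle of the level crest at the top of the incline: z = 30 mm, ramp x = 50 to 60 mm (this point at 55). Beyond it a step drops 6 mm to the level seat floor at z = 24 mm. Axes as the ramp's.
- ramp_seat (a point): Where the centre of the seated sleeve lies: ramp x = 78 mm, z = 49 mm; it has 2 mm of play and stays there by itself. The upright face of the stop block is 25 mm beyond, at x = 103 mm (block 27 mm thick, top at z = 66 mm). Axes as the ramp's.
- sleeve: Loose steel bearing sleeve: a cylinder of 50 mm diameter and 100 mm length with a 38 mm bore showing at each end, about 0.5 kg. Origin at its very centre; y is its axis, which lies across the ramp (x and z turn with it as it rolls). It starts on the level foot of the ramp, centre 25 mm above the foot's surface, ramp x = -105 to -85 mm.
- keeper (a joint): Angle of the keeper, a steel bar that swings level about an upright pin outside the left cheek. 0 = points straight down the ramp (-x) alongside the cheek; positive = inward over the ramp (anticlockwise from above); 1.571 = end stop, straight across the ramp (-y) just behind the seated sleeve; -0.4 = outermost. Starts open, -0.35 to 0.1; light friction, 0.5 N at its free end; stays where left.
- keeper_pin (a point): The keeper's pin axis at mid-height of the bar: ramp x = 42, y = 85 mm, z = 61 mm. Bar 110 mm long from here, 10 mm wide, 18 mm high (z = 52 to 70 mm); round boss of 24 mm diameter and a cap to z = 76 mm at the pin. Axes as the ramp's.
- keeper_end (a point): Middle of the free end face of the keeper bar, 110 mm from the pin and 61 mm above the bench.
- nail_jar: Bystander: jar with a tan lid, 63 mm diameter, 76 mm high, to the right of the ramp. Origin at the centre of its underside.
- tin_wax: Bystander: flat round tin, 71 mm diameter, 24 mm high, to the right of the ramp's upper end. Origin at the centre of its underside.
- sanding_block: Bystander: brown block, 59 x 99 x 33 mm, to the left of the ramp's foot. Origin at the centre of its underside.

How it is judged:
By the outcome, as a careful person would: the job done as asked, in the order asked, and still so for the second after the job is handed in, with the robot touching nothing.
It also fails if it takes over 54 s, if anything falls off the work surface, if the arm or the gripper's body presses on something with over 40 N, if the wrist force passes 120 N, or if a joint passes its speed limit or range.

## Robot

A 6-joint arm with a two-finger parallel gripper is mounted at the origin on a cart in front of the work surface, level with it; the furniture and walls round the work are solid. World frame = base frame: x ahead of the robot, y to its left, z up, the work surface at z = 0. Lengths are in m, angles in rad, forces in N, time in s.
With the tool pointing down it reaches from about 0.3 to 0.85 m from the base axis. Payload 4.2 kg.
Tool frame: the origin (TCP) lies at the very end of the fingers, on their centre line; the grasp point (between the pads) lies robot.tcp_to_grasp behind it (robot.tcp_to_grasp is the distance from the TCP to the grasp point, in m); z points along the fingers, y is the line along which they close (so a half turn about z gives the same grasp; the last joint's range is limited). The gripper opens to 91 mm and grips with 3 to 60 N. Pads are 32 mm wide; open, the fingers measure 118 mm over their backs; the gripper's body (76 mm by 178 mm) begins 60 mm behind the grasp point.
Start: joints at [-1.167, 0.32, 1.565, -0, 1.257, -0.02], TCP at [0.236, -0.524, 0.214] pointing down, gripper open.
Joint ranges: [-3.11, 3.11], [-0.84, 2.01], [0.21, 2.61], [-1.34, 4.49], [0.05, 2.63], [-2.56, 2.56]. Speed limits (rad/s): [2.57, 2.57, 3.14, 3.14, 3.14, 3.14].

## Interface

Orientations are given as a unit quaternion [x, y, z, w].
In Python, from plant import robot gives the robot as it stands. The module is installed in compiled form; this text tells all that it offers. Calls block until the motion is done:
- robot.move_pose(position, orientation): joint-space move of the TCP to a pose.
- robot.move_l(position, speed=0.15, rot=None, max_force=None): straight line of the TCP; rot=None keeps the orientation; speed is the mean speed in m/s. With max_force (N) it stops when the force on the tool has changed by that much, and returns True; else False.
- robot.goto_joints(angles): joint-space move.
- robot.ungrasp() and robot.grab(force=None): open the fingers fully, or close them until they stop; force is the grip in N (None keeps the last).
- robot.pause(seconds).
- robot.ik(position, orientation): joint angles nearest the present ones, or None.
- robot.get_obs(): the state.
- robot.capture(name): name is "side" or "top"; returns a dict with "color" (480x640x3 uint8, red, green, blue), "z_map" (480x640 float32, m along the optical axis (not along the pixel's ray), 0 where there is no reading), "camera_matrix" (3x3 intrinsics, pixels), "origin" and "rotation" of the camera in the world. Camera axes: x right, y down, z forward; pixel columns grow to the right and rows downward; lengths in m; the calibration is good to about 2 mm. A picture is of the moment at which its call begins.
A pose or a line that the arm cannot do raises robot.Unreachable and nothing moves.
- robot.finish_job(): hands the job in; it is judged then, once.
Trained networks look in the newest picture that a camera, given by its name, has taken for a name from the list of things; names that differ only in an ending like _2 or _b are one class to them, and where a whole thing is asked for, a point or a joint stands for the part that bears it (a point fixed in the world has none). Each returns a list of dicts, best first, with "p" (0 to 1); they miss things now and then, are a little off and sometimes report something else, mostly with a low value. They report only what shows in the picture. A call takes as long as a camera call.
- robot.find_in(camera, target): "location" ([column, row] in pixels, amid what is visible of it).
- robot.mark_of(camera, target): "location" ([column, row] in pixels: a listed point, or the origin of a listed thing).
The state is a dict: "time": time; "joint_pos": joint angles; "qvel": joint speeds; "tau": joint torques, N m; "tcp_pos": TCP position; "ee_rot": TCP orientation; "ft_force": force on the tool from outside, world axes, zero at the start; "moment": the same for the moment, N m; "opening": finger opening in m; "gripper_force": force on a finger pad.
Only numpy, scipy, OpenCV 4.12 (cv2) and the standard library are available. Lean on these libraries where they do the work, as an engineer would, in place of code of your own. Each camera call takes 0.05 s, during which the arm holds its last target. There are 200 camera calls.

## Working session

There is one attempt and no reset: what is moved stays moved. The work goes in short steps, each a Python script; the robot and the scene stay as the last script left them, time stands still between calls to the robot, and variables do not carry over. Pictures are saved under pics/ and viewed, at most 10 in all, crops included, and the job is handed in when it is done.

```bash
mkdir -p pics; cat > h.py <<'E'
import numpy as np, cv2
from plant import robot
def px2w(im,u,v,z=None):
    K=im["camera_matrix"];R=np.array(im["rotation"]);o=np.array(im["origin"])
    d=R@np.linalg.solve(K,[u,v,1.0])
    if z is None:
        s=im["z_map"][int(round(v)),int(round(u))]
    else: s=(z-o[2])/d[2]
    return o+s*d
def cloud(im):
    K=im["camera_matrix"];R=np.array(im["rotation"]);o=np.array(im["origin"])
    v,u=np.mgrid[0:480,0:640];Z=im["z_map"]
    P=np.stack([(u-K[0,2])/K[0,0]*Z,(v-K[1,2])/K[1,1]*Z,Z],-1)
    return P@R.T+o
E
python3 - <<'E'
from h import *
print(robot.tcp_to_grasp, robot.get_obs()["time"])
for c in("top","side"):
    im=robot.capture(c); cv2.imwrite(f"pics/{c}0.png",im["color"][:,:,::-1]); np.savez(f"{c}0.npz",**im)
    print(c,np.round(im["origin"],3))
    for t in["ramp","ramp_crest","ramp_seat","sleeve","keeper_pin","keeper_end","nail_jar","tin_wax","sanding_block"]:
        r=robot.mark_of(c,t)[:2]
        zz={"ramp":0,"ramp_crest":.03,"ramp_seat":.049,"sleeve":.035,"keeper_pin":.061,"keeper_end":.061}.get(t,0)
        for q in r: print(t,round(q["p"],2),np.round(q["location"],1),np.round(px2w(im,*q["location"],z=zz),4))
E
```

```text
0.0188 0.0
top [0.535 0.067 0.909]Traceback (most recent call last):
  File "<stdin>", line 9, in <module>
  File "h.py", line 5, in px2w
    d=R@np.linalg.solve(K,[u,v,1.0])
      ~^~~~~~~~~~~~~~~~~~~~~~~~~~~~~
ValueError: matmul: Input operand 1 has a mismatch in its core dimension 0, with gufunc signature (n?,k),(k,m?)->(n?,m?) (size 3 is different from 4)
```

```bash
sed -i 's/R=np.array(im\["rotation"\])/R=Rotation.from_quat(im["rotation"]).as_matrix()/; 1a from scipy.spatial.transform import Rotation' h.py
python3 - <<'E'
from h import *
for c in("top","side"):
    im=robot.capture(c); cv2.imwrite(f"pics/{c}0.png",im["color"][:,:,::-1]); np.savez(f"{c}0.npz",**im)
    print(c,np.round(im["origin"],3),im["rotation"])
    for t in["ramp","ramp_crest","ramp_seat","sleeve","keeper_pin","keeper_end","nail_jar","tin_wax","sanding_block"]:
        r=robot.mark_of(c,t)[:2]
        zz={"ramp":0,"ramp_crest":.03,"ramp_seat":.049,"sleeve":.035,"keeper_pin":.061,"keeper_end":.061}.get(t,0)
        for q in r: print(t,round(q["p"],2),np.round(q["location"],1),np.round(px2w(im,*q["location"],z=zz),4))
E
```

```text
top [0.535 0.067 0.909] [-0.70031109  0.71298907 -0.03065551  0.01646809]
ramp 0.79 [328.4 246.6] [0.5889 0.0194 0.    ]
sleeve 0.62 [331.9 306.4] [0.4749 0.017  0.035 ]
keeper_pin 0.7 [282.6 226.1] [0.6243 0.1055 0.061 ]
keeper_end 0.79 [275.9 286.6] [0.5143 0.1192 0.061 ]
keeper_end 0.65 [326.7 219.6] [0.6349 0.0246 0.061 ]
nail_jar 0.75 [281.  229.9] [0.6233 0.1116 0.    ]
nail_jar 0.58 [405.8 271.8] [ 0.5368 -0.1312  0.    ]
tin_wax 0.85 [391.7 212.8] [ 0.6535 -0.107   0.    ]
sanding_block 0.87 [239.2 293.7] [0.5005 0.1942 0.    ]
side [ 0.522 -0.726  0.476] [ 0.85624469 -0.04289724  0.02754778 -0.51404861]
ramp 0.67 [312.2 267.7] [0.5792 0.0324 0.    ]
ramp_crest 0.98 [345.9 255.2] [0.6398 0.0211 0.03  ]
ramp_seat 0.96 [357.7 246.2] [0.6604 0.0187 0.049 ]
sleeve 0.66 [252.9 258. ] [0.4729 0.0191 0.035 ]
sleeve 0.66 [277.5 218.7] [0.519  0.1727 0.035 ]
keeper_pin 0.69 [332.2 220.7] [0.6238 0.101  0.061 ]
keeper_end 0.72 [277.  218.9] [0.5182 0.119  0.061 ]
keeper_end 0.58 [312.4 271.2] [ 0.5714 -0.0752  0.061 ]
nail_jar 0.89 [292.  324.1] [ 0.5348 -0.1284  0.    ]
tin_wax 0.97 [356.2 310.8] [ 0.6393 -0.1047  0.    ]
sanding_block 0.82 [269.5 228.1] [0.501 0.2   0.   ]
```

View pics/top0.png

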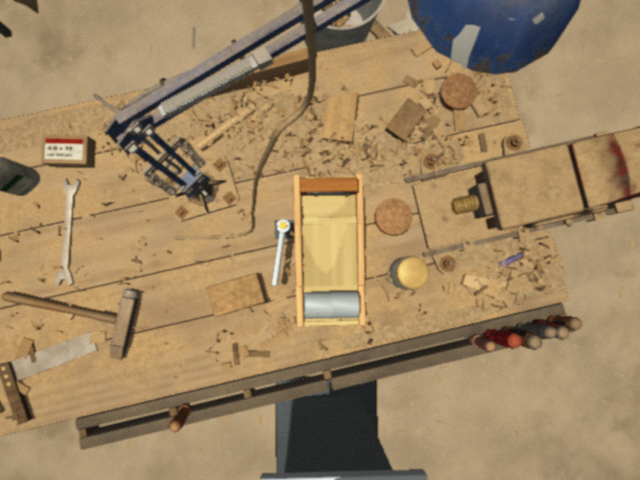

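View pics/side0.png

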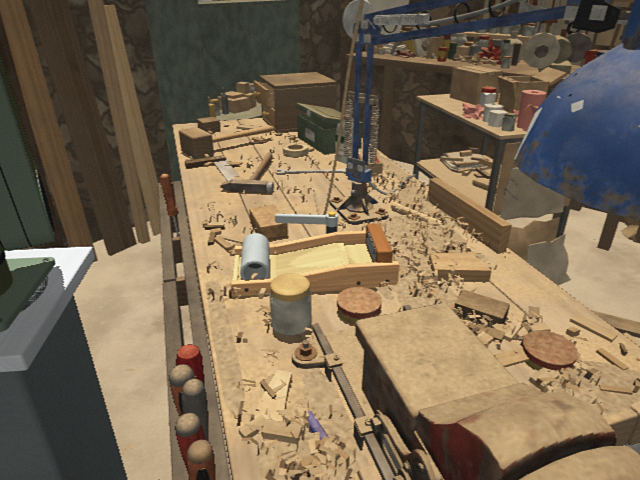

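The top view shows the ramp running away from the robot, with its foot at about (330,325) and the stop block at (329,185). The sleeve is on the foot at (332,304). The keeper points down-ramp, outside the left cheek, from (284,227) to (277,285). The side view agrees: sleeve at (255,257), jar at (291,305), tin at (360,302). Next I'll fit the ramp to the depth data.

```bash
cat > fit.py <<'E'
from h import *
from scipy.optimize import least_squares
def toL(P,q):
    c,s=np.cos(q[2]),np.sin(q[2]); d=P[:,:2]-q[:2]
    return np.c_[d@[c,s],d@[-s,c],P[:,2]]
def floor(x): return np.interp(x,[-145,-141,-140.9,-70,50,60,60.1,103,103.1,130],[14,14,10,10,30,30,24,24,66,66])
def hm(L):
    x,y=L[:,0]*1e3,L[:,1]*1e3
    ch=np.where(x>45,46,np.interp(x,[-145,-70,50],[26,26,46]))
    z=np.where(abs(y)<53,floor(x),ch)
    return np.where((abs(y)>65)|(x<-145)|(x>130),0,z)/1e3
E
python3 - <<'E'
from fit import *
im=dict(np.load("top0.npz")); C=cloud(im); P=C.reshape(-1,3)[(im["z_map"]>0).ravel()]
w=P[(P[:,0]>.40)&(P[:,0]<.80)&(abs(P[:,1]-.02)<.085)&(P[:,2]<.12)&(P[:,2]>-.03)]
L0=toL(w,[.582,.02,0]); w=w[~((L0[:,0]>-.135)&(L0[:,0]<-.06)&(abs(L0[:,1])<.058))]   # drop sleeve
best=None
for x in(.575,.585,.595):
  for yaw in(-.03,0.,.03):
    f=lambda q:np.clip(toL(w,q)[:,2]-hm(toL(w,q))-q[3],-.02,.02)
    r=least_squares(f,[x,.02,yaw,0],loss="soft_l1",f_scale=.002,diff_step=[.003,.05,.1,.001],x_scale=[.01,.01,.03,.005])
    from scipy.optimize import minimize
    g=lambda q:np.mean(np.abs(f(q)))
    m=minimize(g,[x,.02,yaw,0],method="Nelder-Mead",options=dict(initial_simplex=np.array([[x,.02,yaw,0]]+[list(np.array([x,.02,yaw,0])+d) for d in np.diag([.008,.008,.03,.003])]),maxiter=600))
    if best is None or m.fun<best.fun: best=m
q=best.x; print("ramp",np.round(q,4),best.fun)
L=toL(P,q)
s=L[(abs(L[:,1])<.05)&(L[:,0]>-.14)&(L[:,0]<-.05)&(L[:,2]>.045)]; print("sleeve x,y,zmax",len(s),np.round([s[:,0].min(),s[:,0].max(),s[:,1].min(),s[:,1].max(),s[:,2].max()],4), s[s[:,2]>.056].mean(0))
b=L[(L[:,1]>.068)&(L[:,1]<.16)&(L[:,0]>-.09)&(L[:,0]<.025)&(L[:,2]>.06)&(L[:,2]<.08)]
pf=np.polyfit(b[:,0],b[:,1],1); print("keeper",len(b),b.mean(0),"ang",np.arctan(pf[0]),b[:,0].min(),"y@pin",np.polyval(pf,.042))
k=L[(abs(L[:,0]-.042)<.012)&(abs(L[:,1]-.085)<.025)&(L[:,2]>.06)]; print("pin",k.mean(0) if len(k) else 0)
print("tall pts near (x<.8):",[(round(a,2),round(c,2),round(z,2)) for a,c,z in P[(P[:,0]<.85)&(P[:,2]>.1)&(P[:,0]>.3)][::150]])
o=robot.get_obs(); print(o["ee_rot"],Rotation.from_quat(o["ee_rot"]).as_matrix().round(2).tolist())
for yaw in np.arange(0,6.28,np.pi/2):
    R=Rotation.from_euler("z",yaw+q[2])*Rotation.from_matrix([[0,1,0],[1,0,0],[0,0,-1]])
    for p in([.43,.02,.1],[.62,.02,.05],[.55,.14,.06]):
        j=robot.ik(p,R.as_quat()); print(round(yaw,2),p,None if j is None else np.round(j,2))
E
```

```text
ramp [ 5.834e-01  2.020e-02  5.300e-03 -2.000e-04] 0.004096351564925194
sleeve x,y,zmax 1315 [-0.128  -0.0813 -0.0498  0.0492  0.0647] [-0.10486926 -0.00031327  0.05829638]
keeper 291 [-0.02016802  0.09521937  0.06853868] ang -0.16776699889874852 -0.06563388538078706 y@pin 0.08469065826093308
pin [0.04161602 0.08470826 0.0716337 ]
tall pts near (x<.8): [(np.float64(0.83), np.float64(0.07), np.float64(0.43)), (np.float64(0.81), np.float64(0.04), np.float64(0.45)), (np.float64(0.83), np.float64(0.01), np.float64(0.42)), (np.float64(0.68), np.float64(0.06), np.float64(0.66)), (np.float64(0.82), np.float64(0.02), np.float64(0.42)), (np.float64(0.8), np.float64(0.06), np.float64(0.45)), (np.float64(0.82), np.float64(0.04), np.float64(0.42)), (np.float64(0.82), np.float64(0.05), np.float64(0.41)), (np.float64(0.85), np.float64(-0.22), np.float64(0.36)), (np.float64(0.8), np.float64(0.07), np.float64(0.44)), (np.float64(0.82), np.float64(0.03), np.float64(0.41)), (np.float64(0.85), np.float64(-0.19), np.float64(0.35)), (np.float64(0.85), np.float64(-0.23), np.float64(0.35)), (np.float64(0.7
[... 10197 characters left out ...]
5] [[0.91, 0.41, 0.0], [0.41, -0.91, -0.0], [-0.0, 0.0, -1.0]]
0.0 [0.43, 0.02, 0.1] [ 0.02  0.21  2.05 -0.    0.89  0.01]
0.0 [0.62, 0.02, 0.05] [ 0.01  0.53  1.67 -0.    0.94  0.01]
0.0 [0.55, 0.14, 0.06] [ 0.23  0.45  1.79 -0.    0.9   0.22]
1.57 [0.43, 0.02, 0.1] [ 0.02  0.21  2.05 -0.    0.89 -1.56]
1.57 [0.62, 0.02, 0.05] [ 0.01  0.53  1.67 -0.    0.94 -1.56]
1.57 [0.55, 0.14, 0.06] [ 0.23  0.45  1.79 -0.    0.9  -1.35]
3.14 [0.43, 0.02, 0.1] None
3.14 [0.62, 0.02, 0.05] None
3.14 [0.55, 0.14, 0.06] None
4.71 [0.43, 0.02, 0.1] [ 0.02  0.21  2.05 -0.    0.89  1.59]
4.71 [0.62, 0.02, 0.05] [ 0.01  0.53  1.67 -0.    0.94  1.58]
4.71 [0.55, 0.14, 0.06] [ 0.23  0.45  1.79 -0.    0.9   1.79]
```

```bash
cat >> fit.py <<'E'
Q=np.array([.5834,.0202,.0053])
def W(x,y,z):
    c,s=np.cos(Q[2]),np.sin(Q[2]); x,y=x/1e3,y/1e3
    return [Q[0]+c*x-s*y,Q[1]+s*x+c*y,z/1e3]
def ROT(a): # tool y along ramp x, turned by a about vertical
    return (Rotation.from_euler("z",Q[2]+a)*Rotation.from_matrix([[0,1,0],[1,0,0],[0,0,-1]])).as_quat()
E
python3 - <<'E'
from fit import *
im=dict(np.load("top0.npz")); P=cloud(im).reshape(-1,3)
r=P[(P[:,0]>.25)&(P[:,0]<.43)&(P[:,1]>-.09)&(P[:,1]<.13)&(im["z_map"].ravel()>0)]
for x in np.arange(.25,.43,.02):
    k=r[(r[:,0]>=x)&(r[:,0]<x+.02)]; print(round(x,2),k[:,2].max().round(3) if len(k) else None)
robot.grab(20)
robot.move_pose(W(-152,0,150),ROT(0))
o=robot.get_obs(); print(o["time"],o["opening"],o["tcp_pos"],o["ft_force"])
im=robot.capture("side"); cv2.imwrite("pics/side1.png",im["color"][150:400,150:500,::-1])
E
```

```text
0.25 None
0.27 None
0.29 -0.001
0.31 0.0
0.33 -0.0
0.35 0.003
0.37 0.005
0.39 0.023
0.41 0.023
4.55 0.0004839862273329542 [0.43178669 0.01882208 0.15012328] [ 0.58814228  0.00303515 -0.28495172]
```

View pics/side1.png

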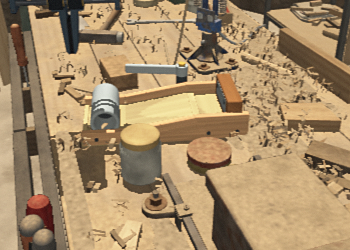

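The closed hand is above and behind the foot, at crop (70,35), and the sleeve hasn't moved, at (107,105). I'll start the push.

```bash
python3 - <<'E'
from fit import *
robot.move_l(W(-152,0,60),speed=.12)
print(robot.move_l(W(-152,0,23),speed=.06,max_force=8))
print(robot.move_l(W(-18.5,0,36.5),speed=.04,max_force=25))
o=robot.get_obs(); print(o["time"],o["tcp_pos"],o["ft_force"])
im=robot.capture("side"); cv2.imwrite("pics/side2.png",im["color"][150:400,150:500,::-1])
print(robot.mark_of("side","sleeve")[:2])
E
```

```text
False
False
9.775 [0.56479342 0.02008564 0.03647645] [-3.40078354 -0.90966953  2.25894539]
[{'location': [323.4, 245.1], 'p': 0.93}]
```

View pics/side2.png

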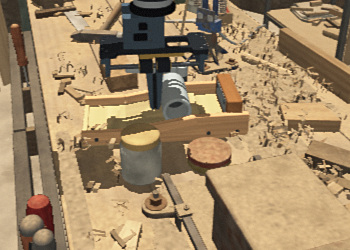

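The fingers, at crop (155,85), are holding the sleeve partway up the incline at (177,95). Now I'll push it over the crest.

```bash
python3 - <<'E'
from fit import *
print(robot.move_l(W(36.5,0,43),speed=.03,max_force=20))
o=robot.get_obs(); print(o["time"],o["tcp_pos"],o["ft_force"])
im=robot.capture("side"); cv2.imwrite("pics/side3.png",cv2.resize(im["color"][200:330,230:430,::-1],None,fx=3,fy=3))
r=robot.mark_of("side","sleeve")[:2]; print(r)
for q in r: print(toL(np.array([px2w(im,*q["location"],z=.049)]),Q))
E
```

```text
False
11.875 [0.61976903 0.02035744 0.04301222] [0.04040407 0.04214447 1.62235265]
[{'location': [359.1, 247.0], 'p': 0.88}]
[[ 0.07896108 -0.0050227   0.049     ]]
```

View pics/side3.png

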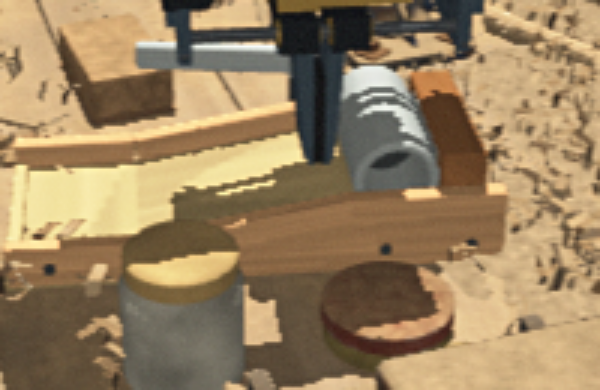

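The sleeve is in the seat against the stop block, at crop (390,130), with the fingers just behind it at (315,150). The network puts it at ramp x = 79 mm. Next is the keeper.

```bash
python3 - <<'E'
from fit import *
def K(a,g,z,r=75):
    u=np.array([-np.cos(a),-np.sin(a)]);n=np.array([-np.sin(a),np.cos(a)])
    p=np.array([42,85])+r*u+(18.5+g)*n
    return W(p[0],p[1],z),ROT(a-np.pi/2)
robot.move_l(W(20,0,60),speed=.08)
robot.move_l(W(20,0,150),speed=.15)
a0=-.168
p,R=K(a0,18,150); robot.move_pose(p,R)
p,R=K(a0,18,55); print(robot.move_l(p,speed=.12,max_force=8))
p,R=K(a0,3,55); robot.move_l(p,speed=.03)
for a in np.linspace(a0,1.56,12):
    p,R=K(a,0,55); s=robot.move_l(p,speed=.03,rot=R,max_force=12)
    if s: print("stop",a); break
o=robot.get_obs(); print(o["time"],toL(np.array([o["tcp_pos"]]),Q),o["ft_force"])
im=robot.capture("top"); cv2.imwrite("pics/top4.png",cv2.resize(im["color"][150:350,220:460,::-1],None,fx=3,fy=3))
im=robot.capture("side"); cv2.imwrite("pics/side4.png",cv2.resize(im["color"][180:330,230:430,::-1],None,fx=3,fy=3))
E
```

```text
False
22.7833 [[0.02256064 0.01023985 0.05498158]] [-0.0915846  -0.12593917  0.14208622]
```

View pics/side4.png

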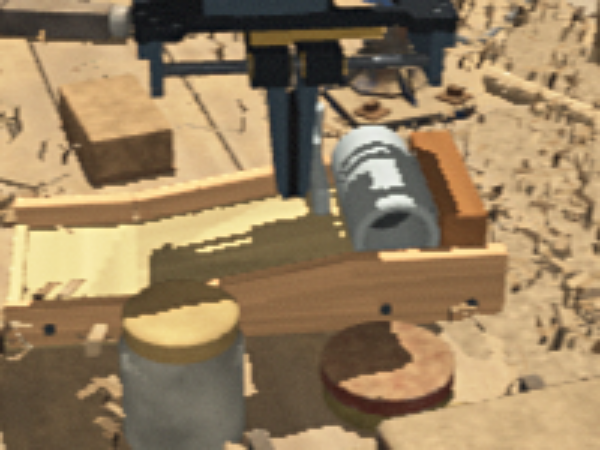

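The keeper is now across, at crop (318,160), between the fingers and the sleeve. I'll press it gently to the end stop, back off and check.

```bash
python3 - <<'E'
from fit import *
print(robot.move_l(W(29,10,55),speed=.015,max_force=5))
o=robot.get_obs(); print(toL(np.array([o["tcp_pos"]]),Q),o["ft_force"])
robot.move_l(W(5,10,57),speed=.04); robot.move_l(W(-20,10,170),speed=.15)
robot.move_pose([.36,-.25,.25],ROT(-.6))
im=robot.capture("top"); cv2.imwrite("pics/top5.png",cv2.resize(im["color"][150:350,220:460,::-1],None,fx=3,fy=3))
L=toL(cloud(im)[im["z_map"]>0],Q)
b=L[(L[:,0]>.025)&(L[:,0]<.05)&(L[:,1]>-.03)&(L[:,1]<.068)&(L[:,2]>.062)&(L[:,2]<.08)]
pf=np.polyfit(b[:,1],b[:,0],1);print("keeper",len(b),b.mean(0),b[:,1].min(),"angle",np.pi/2+np.arctan(pf[0]))
s=L[(L[:,0]>.05)&(L[:,0]<.101)&(abs(L[:,1])<.048)&(L[:,2]>.06)]; print("sleeve",s[s[:,2]>.071].mean(0),s[:,2].max())
print(robot.get_obs()["time"])
E
```

```text
True
[[0.02518652 0.00999176 0.05430951]] [-0.31871202 -0.34132775 -0.19989354]
keeper 292 [0.04153909 0.02192228 0.068447  ] -0.02322770570531855 angle 1.5665630384633547
sleeve [0.08573729 0.01591001 0.29484471] 0.6729297609156897
26.1917
```

View pics/top5.png

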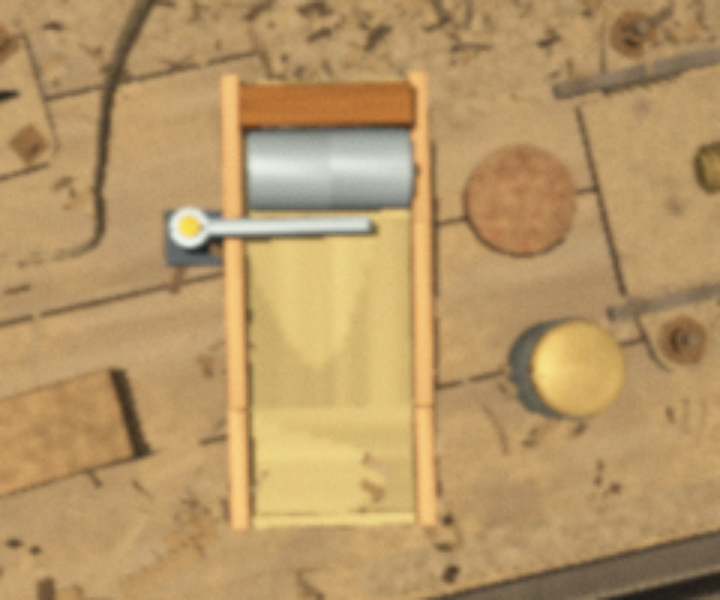

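The sleeve sits at crop (330,168) against the stop block. The keeper is fully across behind it, from (190,228) to (370,226), and the bystanders haven't moved. I'll hand the job in.

```bash
python3 -c "
from plant import robot
print(robot.finish_job())"
```

```text
the job is handed in; nothing more can be done
None
```

The job is handed in at about 26 s: the sleeve is seated against the stop block, the keeper stands across the ramp behind it (measured 1.567 rad, end stop 1.571), the jar, tin and sanding block look unmoved, and the hand is clear; no verdict came back.

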